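Reset a labeller's web brake to the third click

ROBOT

A 6-joint arm with a two-finger parallel gripper is mounted at the origin on the work surface. World frame = base frame: x ahead of the robot, y to its left, z up, the work surface at z = 0. Lengths are in m, angles in rad, forces in N, time in s.
With the tool pointing down it reaches from about 0.3 to 0.875 m from the base axis. Payload 6.4 kg.
Tool frame: the origin (TCP) lies between the finger pads; the fingertips stand 19 mm ahead of it and the grasp point (between the pads) is the TCP; z points along the fingers, y is the direction in which the jaws open and shut (so a half turn about z gives the same grasp; the last joint's range is limited). The gripper opens to 85 mm and grips with 20 to 120 N. Pads are 22 mm wide; open, the fingers measure 114 mm over their backs; the gripper's body (76 mm by 85 mm) begins 54 mm behind the grasp point. The pads swing forward as they close: fully open they stand 13 mm farther back than shut.
Start: joints at [0.945, 0.181, 1.607, -0, 1.354, -0.206], TCP at [0.234, 0.525, 0.25] pointing down, gripper open.
Joint ranges: [-2.99, 2.99], [-0.89, 2.07], [0.3, 2.58], [-1.14, 4.28], [0, 2.63], [-3.12, 3.12]. Speed limits (rad/s): [2.57, 2.57, 3.01, 3.14, 3.14, 3.14].

INTERFACE

Orientations are given as a unit quaternion [w, x, y, z].
In Python, from bench import * gives the robot as it stands.
- The arm moves only by the tool apply_moves, never from a script. Its argument "moves" is a list that holds one entry, the list of rows, each a list of 7 numbers: the shift along the tool's x, y, z in cm, then the turn, a rotation vector about the tool's x, y, z in rad, then the opening, from 0 (shut) to 1 (fully open). A call has 1 to 8 rows; each row is the pose to reach, as a shift and turn from the pose commanded when the call began, along the tool's axes at that moment; what a row does not reach only later rows make up. A row lasts 1/10 s, in which the tool goes at most 50 mm and 8.59 degrees, less where a joint would pass 70% of its speed; a pose out of reach is approached as far as the arm can. A call with a gripper value outside its range is refused whole. The fingers move at their own pace and stop on an object; the grip force is fixed at half the most. Time passes only in rows, so rows that repeat a pose let the fingers close. It gives the time, the measured TCP pose, the force and the opening at its end, in the units of the state.
- get_obs(): the state, without advancing time (a new reading comes with each control period).
- camera(name): name is "scene" or "top" or "wrist"; returns the picture (384x512x3 uint8, red, green, blue); there is no depth.
- get_calibration(name): a dict with "vertical_fov" (degrees; the focal length in pixels is half the picture's height over the tangent of half this angle, whatever the lens; pixels are square), "cx", "cy" (the principal point, pixels), "R" (3x3) and "t" (3): a world point X has camera coordinates R X + t. Camera axes: x right, y down, z forward; pixel columns grow to the right and rows downward; lengths in m; the calibration is good to about 2 mm. A picture is of the moment at which its call begins: read the wrist's pose just before it. get_calibration takes no time and is no camera call; for the wrist camera it gives the pose at the moment of the call.
- hand_in(): hands the job in, once; it reports no verdict.
The state is a dict: "time_s": time; "q": joint angles; "dq": joint speeds; "joint_efforts": joint torques, N m; "eef_pos": TCP position; "eef_rot": TCP orientation; "wrist_force": force on the tool from outside, world axes, zero at the start; "torque": the same for the moment, N m; "opening": opening from 0.0 (shut) to 1.0 (fully open).
Only numpy, scipy, OpenCV 4.12 (cv2) and the standard library are available. Lean on these libraries where they do the work, as an engineer would, in place of code of your own. Each camera call takes 0.05 s, during which the arm holds its last target. There are 200 camera calls.

TASK

Set the web brake of the white module in the middle of the bench: push its upright sliding lever back to its home stop (the end of the slot with the raised rubber bumper), then push it the other way, counting clicks, and leave it seated in the third click from home (home itself is not counted) without ever running past that click. Only push the lever with the outside of the fingers, never take it between them, and leave everything else on the bench where it stands.

Things in the scene. Friction and masses are not known exactly. Their poses are not given: they have to be found in the camera images.
- brake: Fixed web-brake module: white case, level aluminium deck 130 mm (its x) by 230 mm (its y), 65 mm above the bench. Origin: centre of its underside; z up. A black slot 12 mm wide runs along its y at x = -15 mm, y = -58 to +58 mm. A rubber roller, 30 mm diameter, lies along y at x = +92 mm, up to 55 mm above the bench (its plates 60 mm). It stands turned by up to 0.5 rad either way.
- lever_top (a point): Centre of the top of the lever: an upright black round knob, 18 mm diameter, from 10 to 45 mm above the deck (top 110 mm above the bench), on a 10 mm stem. Axes as the module's; it slides along their y and cannot be lifted or turned.
- lever (a joint): Lever position along the slot, m: 0 at the home stop, growing along the module's +y to 0.100. A sprung ball gives a rest every 20 mm: home 0, first click 0.020, second 0.040, third 0.060, .. Leaving a rest takes about 7 N (5 to 9 N); resistance is gone half-way to the next rest (0.010, 0.030, ..), where the lever snaps ahead into it and stays. It starts resting in the first or second click.
- slot_home (a point): Point of the fixed module on the deck, in the slot, under the lever's axis when it is home; axes as the module's. Just beyond it (-y) is the home bumper: a black rubber block 34 mm (x) by 14 mm (y), 6 mm above the deck, centred 12 mm to -y. Six thin ribs, 2 mm high, on the slot's +x side mark the rests; the longest marks home.
- third_click (a point): Point of the fixed module on the deck, in the slot, under the lever's axis when it sits in the third click: 60 mm along the module's +y from home. Axes as the module's.
- spacer: Loose steel spacer, 18 mm diameter, 22 mm high, standing on the module's deck about 37 mm to +x and 85 mm to +y of its centre. Origin under its centre. Leave alone.
- core: Loose cardboard roll core, 84 mm outside diameter, 60 mm high, standing on the bench off the module's +y end. Origin under its centre. Leave alone.
- motor: Loose small square motor, 42 by 42 mm, 40 mm high with a thin shaft up to 62 mm, standing off the module's -y end. Origin under its centre. Leave alone.
- screwdriver: Loose screwdriver lying on the bench between the robot and the module. Leave alone.
- bottle: Loose white bottle, 56 mm diameter, 150 mm high, on the left of the bench. Origin under its centre. Leave alone.
- cup: Loose grey cup, 72 mm diameter, 80 mm high, on the right of the bench. Origin under its centre. Leave alone.
- idler: Loose aluminium roller standing upright, 32 mm diameter, 110 mm high, on the right of the bench. Origin under its centre. Leave alone.

How it is judged:
On the way, in this order (a step that is already met when the one before it is completed fails the run):
1. the lever is pushed home against its stop (value of joint lever below 0.004 m), for 0.2 s.
2. the lever sits in the third click from home (value of joint lever between 0.056 and 0.064 m), for 0.2 s.
At the end, for the whole second after the job is handed in: After having been home, the lever rests in the third click (0.060 m from home, within 4 mm) and is still; every loose thing is within 30 mm of where it started (all of step 2 and velocity of joint lever between -0.005 and 0.005 m/s and distance of each of spacer, core, motor, screwdriver, bottle, cup, idler from where it was at the start of the episode below 0.03 m); the robot touches nothing.
It fails at once if the lever runs past the third click (more than 70 mm from home) (value of joint lever above 0.07 m).
It fails at once if the lever is taken between the fingers (the grasp point comes within 10 mm of the knob's axis along both of the module's horizontal axes, lower than 10 mm above the knob's top) (x of the grasp point in the frame of lever_top between -0.01 and 0.01 m and y of the grasp point in the frame of lever_top between -0.01 and 0.01 m and z of the grasp point in the frame of lever_top below 0.01 m).
It fails at once if a loose thing is lifted, carried or pushed 30 mm or more from its place (distance of any of spacer, core, motor, screwdriver, bottle, cup, idler from where it was at the start of the episode above 0.03 m).
It also fails if it takes over 61 s, if anything falls off the work surface, if the arm or the gripper's body presses on something with over 40 N, if the wrist force passes 120 N, or if a joint passes its speed limit or range.

## Working session

There is one attempt and no reset: what is moved stays moved. The work goes in short steps, Python scripts to look and compute and a tool call to move; the robot and the scene stay as the last step left them, time stands still between calls to the robot, and variables do not carry over. Pictures are saved under pics/ and viewed, about 8 in all and at most 12, crops included, and the job is handed in when it is done.

Besides the shell and the picture viewer there is one more tool, called after "Emit:" by a JSON object that holds its "name" and its "arguments". apply_moves: Moves the arm, as the interface text tells. Its arguments: {"type":"object","properties":{"moves":{"type":"array","items":{"type":"array","items":{"type":"array","items":{"type":"number"}}}}},"required":["moves"]}

```bash
mkdir -p pics; python3 - <<'E'
from bench import *
import cv2, numpy as np
o=get_obs(); print(o['time_s'],o['eef_pos'],o['eef_rot'],o['opening'],o['wrist_force'])
for n in ['scene','top']:
    im=camera(n); cv2.imwrite(f'pics/{n}0.png',cv2.resize(im[:,:,::-1],None,fx=1.5,fy=1.5)); cv2.imwrite(f'pics/{n}0_raw.png',im[:,:,::-1])
    c=get_calibration(n); print(n,c)
E
```

```text
0.0 [0.23403095 0.52464035 0.24937307] [-3.69673069e-04  2.08355131e-01  9.78052822e-01 -8.24119163e-04] 0.9979579984062957 [ 0.13203725  0.21998017 -0.51610304]
scene {'vertical_fov': 54.25464606969879, 'cx': 257.4614103402644, 'cy': 188.58763028449593, 'R': array([[-8.73517393e-01,  4.86792873e-01, -2.50671558e-04],
       [ 3.66365377e-01,  6.57079022e-01, -6.58804652e-01],
       [-3.20536699e-01, -5.75569160e-01, -7.52314008e-01]]), 't': array([ 0.50519777, -0.16078169,  1.27814367])}
top {'vertical_fov': 46.9438236718028, 'cx': 249.42049956075584, 'cy': 189.96947248009982, 'R': array([[ 0.00698224, -0.99995831,  0.00588442],
       [-0.98984028, -0.00774706, -0.14197253],
       [ 0.1420122 , -0.00483335, -0.98985311]]), 't': array([-0.00415363,  0.55507745,  1.22223293])}
```

View pics/top0.png

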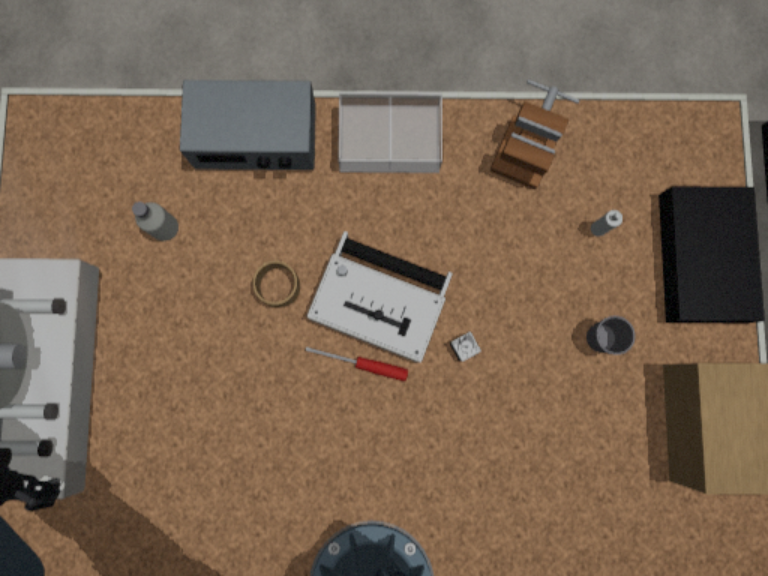

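View pics/scene0.png

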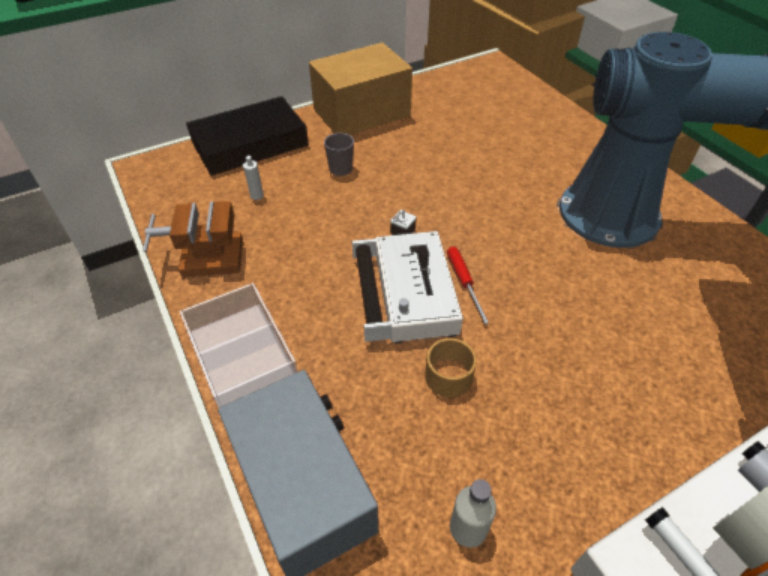

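The top view shows the module centred near (252,205) raw. Its slot runs from the left end at (230,202) to the bumper, at the right, near (270,217). The knob is at (252,210). The module's +y is image left, slightly up. The core is off the left end and the motor off the right.

```bash
cat > h.py <<'E'
import numpy as np, cv2
def ray(c,uv,z,H=384):
    f=H/2/np.tan(np.radians(c['vertical_fov']/2))
    d=np.array([(uv[0]-c['cx'])/f,(uv[1]-c['cy'])/f,1.])
    R,t=np.array(c['R']),np.array(c['t']); o=-R.T@t; w=R.T@d
    return o+w*(z-o[2])/w[2]
def proj(c,X,H=384):
    f=H/2/np.tan(np.radians(c['vertical_fov']/2)); p=np.array(c['R'])@X+c['t']
    return np.array([c['cx']+f*p[0]/p[2],c['cy']+f*p[1]/p[2]])
E
python3 - <<'E'
from bench import *
from h import *
c=get_calibration('top'); im=cv2.imread('pics/top0_raw.png')
print('cam',-np.array(c['R']).T@c['t'])
sub=im[170:245,200:305]; g=sub.max(2); sat=cv2.cvtColor(sub,cv2.COLOR_BGR2HSV)[:,:,1]
w=((g>150)&(sat<50)).astype(np.uint8)
w=cv2.morphologyEx(w,cv2.MORPH_OPEN,np.ones((3,3)))
cs,_=cv2.findContours(w,cv2.RETR_EXTERNAL,2); k=max(cs,key=cv2.contourArea)
r=cv2.minAreaRect(k); b=cv2.boxPoints(r)+[200,170]
P=np.array([ray(c,p,.065) for p in b]); print(b,P.round(4)); print('ctr',P.mean(0),[np.linalg.norm(P[i]-P[i-1]) for i in range(4)])
fill=cv2.fillPoly(np.zeros_like(w),[cv2.convexHull(k)],1); fill=cv2.erode(fill,np.ones((7,7)))
bl=((g<90)&(fill>0)).astype(np.uint8); cs,_=cv2.findContours(bl,cv2.RETR_EXTERNAL,2)
k=max(cs,key=cv2.contourArea); r=cv2.minAreaRect(k);b=cv2.boxPoints(r)+[200,170]
P=np.array([ray(c,p,.065) for p in b]); print('slot',b,P.round(4),P.mean(0))
print('wrist',get_calibration('wrist')); cw=get_calibration('wrist'); print(-np.array(cw['R']).T@cw['t'])
E
```

```text
cam [0.37589504 0.00605424 1.28866126]
[[204.32119751 211.35245895]
 [220.88381958 168.41232777]
 [296.97724915 197.76265335]
 [280.41462708 240.70278168]] [[ 0.4905  0.1248  0.065 ]
 [ 0.6121  0.0808  0.065 ]
 [ 0.5305 -0.1328  0.065 ]
 [ 0.4111 -0.0862  0.065 ]]
ctr [ 0.51106395 -0.00333682  0.065     ] [np.float64(0.22545365444310542), np.float64(0.12929359184839753), np.float64(0.2286550020423193), np.float64(0.1281952440783969)]
slot [[228.80000877 203.40000534]
 [233.80001068 193.40000534]
 [274.20000458 213.60000229]
 [269.20000458 223.60000229]] [[ 0.5132  0.0572  0.065 ]
 [ 0.5414  0.0436  0.065 ]
 [ 0.4857 -0.0692  0.065 ]
 [ 0.4579 -0.0553  0.065 ]] [ 0.49957682 -0.00590639  0.065     ]
wrist {'vertical_fov': 61.59151931511852, 'cx': 262.6113479040617, 'cy': 183.6285863312695, 'R': array([[ 0.40731206,  0.91328561, -0.00250681],
       [ 0.86679643, -0.38571105,  0.31605528],
       [ 0.28768184, -0.13090602, -0.94873746]]), 't': array([-0.57357759, -0.040985  ,  0.38030522])}
[0.15974382 0.55781604 0.37232549]
```

Emit:
{"name": "apply_moves", "arguments": {"moves": [[[-44.8,-29.6,0,0,0,0,0],[-44.8,-29.6,0,0,0,0,0],[-44.8,-29.6,0,0,0,0,0],[-44.8,-29.6,0,0,0,0,0],[-44.8,-29.6,0,0,0,0,0],[-44.8,-29.6,0,0,0,0,0],[-44.8,-29.6,0,0,0,0,0],[-44.8,-29.6,0,0,0,0,0]]]}}

```text
time_s: 0.9
eef_pos: [0.4497, 0.1858, 0.2502]
eef_rot: [-0.0, 0.208, 0.978, 0.0]
wrist_force: [0.3, 0.6, -0.0]
opening: 0.002
```

Emit:
{"name": "apply_moves", "arguments": {"moves": [[[-11.4,-7.5,0,0,0,-0.06,0],[-11.4,-7.5,0,0,0,-0.06,0],[-11.4,-7.5,0,0,0,-0.06,0],[-11.4,-7.5,0,0,0,-0.06,0],[-11.4,-7.5,0,0,0,-0.06,0]]]}}

```text
time_s: 1.4
eef_pos: [0.5226, 0.0722, 0.2497]
eef_rot: [-0.001, 0.18, 0.984, 0.0]
wrist_force: [-0.4, -0.2, 0.3]
opening: -0.001
```

```bash
python3 - <<'E'
from bench import *
from h import *
import json
o=get_obs(); print(o['time_s'],o['eef_pos'],o['eef_rot'],o['opening'],o['wrist_force'])
c=get_calibration('wrist'); im=camera('wrist')
json.dump({k:np.array(v).tolist() for k,v in c.items()},open('w1.json','w'))
cv2.imwrite('pics/w1_raw.png',im[:,:,::-1]); cv2.imwrite('pics/w1.png',cv2.resize(im[:,:,::-1],None,fx=1.5,fy=1.5))
E
```

```text
1.4 [0.52255191 0.07221832 0.24966559] [-7.73352804e-04  1.79939280e-01  9.83677408e-01  1.23683477e-04] -0.0006859313109268599 [-0.44962649 -0.23273214  0.29275288]
```

View pics/w1.png

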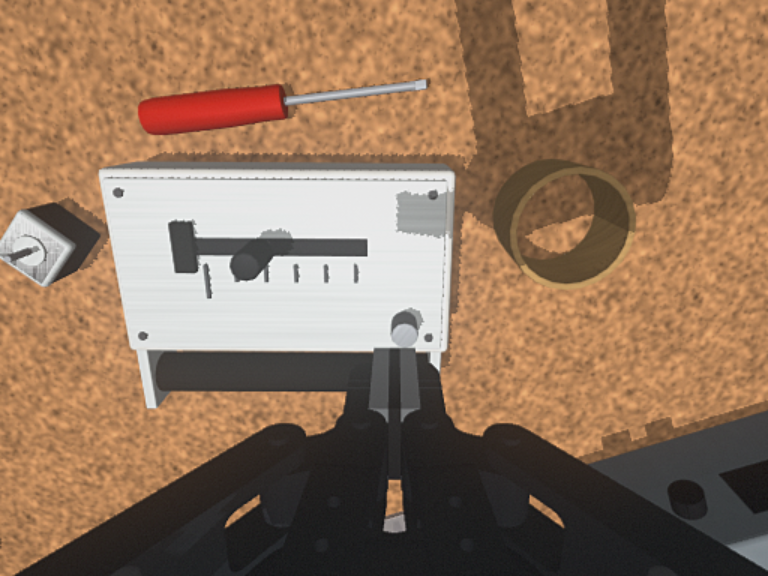

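The wrist view, in 1.5x pixels, shows the slot running horizontally. The bumper is at (183,246), the slot's right end at (367,247), the long home rib at (208,281) and the last rib at (355,273). The knob top is near (245,266), and its second and third ribs are at (267,273) and (297,273). The fingers hang at (395,380), clear of the lever.

```bash
python3 - <<'E'
from h import *
import json
c=json.load(open('w1.json')); im=cv2.imread('pics/w1_raw.png'); g=im.max(2)
# ribs
for nm,(u,v) in dict(homerib=(208,281),r2=(267,273),r3=(297,273),r4=(326,273),r5=(355,273)).items():
    print(nm,ray(c,(u/1.5,v/1.5),.067).round(4))
print('bumper top',ray(c,(183/1.5,246/1.5),.071).round(4),'slot end',ray(c,(367/1.5,247/1.5),.065).round(4))
# slot direction: slot edges right of the knob shadow
us=np.arange(200,242); top=[];bot=[]
for u in us:
    col=np.where(g[150:176,u]<110)[0]+150; top.append(col.min());bot.append(col.max())
for e in (np.array(top)-.5,np.array(bot)+.5):
    a,b=np.polyfit(us,e,1); P=ray(c,(200,a*200+b),.065);Q=ray(c,(241,a*241+b),.065); print('edge',P.round(4),Q.round(4),'yaw',np.arctan2(-(Q-P)[0],(Q-P)[1]).round(4))
# knob top: darkness print
sub=im[160:195,145:200]; cv2.imwrite('pics/knob.png',cv2.resize(cv2.convertScaleAbs(sub,alpha=2.5),None,fx=10,fy=10,interpolation=cv2.INTER_NEAREST))
t=np.array([0.5226,.0722]); q=[0,.18,.9837,0]
print('tool y',2*.18*.9837,2*.9837**2-1)
E
```

```text
homerib [ 0.5008 -0.0531  0.067 ]
r2 [ 0.5097 -0.0138  0.067 ]
r3 [0.5168 0.0049 0.067 ]
r4 [0.5236 0.023  0.067 ]
r5 [0.5304 0.041  0.067 ]
bumper top [ 0.4731 -0.0551  0.071 ] slot end [0.5171 0.0548 0.065 ]
edge [0.4963 0.0159 0.065 ] [0.5111 0.0533 0.065 ] yaw -0.3767
edge [0.507  0.0111 0.065 ] [0.5213 0.0492 0.065 ] yaw -0.3613
tool y 0.354132 0.93533138
```

View pics/knob.png

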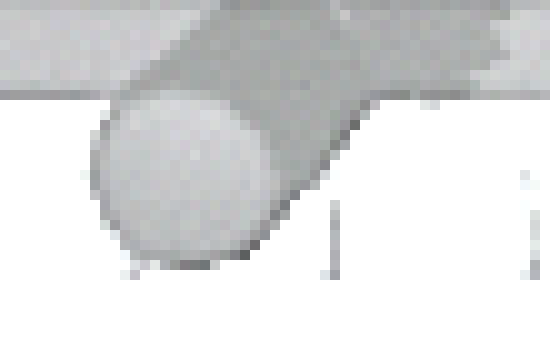

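```bash
python3 - <<'E'
from h import *
import json
c=json.load(open('w1.json')); k=ray(c,(163.7,177.3),.110)
yd=np.array([.36,.933]);xd=np.array([.933,-.36]); home=np.array([.4772,-.0463])
d=k[:2]-home; print(k,'lever y',d@yd,'x',d@xd)
tcp=np.array([.5226,.0722])-home; print('tcp rel home y',tcp@yd,'x',tcp@xd)
E
```

```text
[ 0.49266469 -0.00725398  0.11      ] lever y 0.04199722751470414 x 0.0003719837177644087
tcp rel home y 0.12690449999999998 x -0.00030180000000004626
```

The lever rests in the second click (0.042 m measured). I'll go down beside it on its +y side.

Emit:
{"name": "apply_moves", "arguments": {"moves": [[[0,-3.7,5,0,0,0,0],[0,-3.7,10,0,0,0,0],[0,-3.7,15,0,0,0,0],[0,-3.7,15,0,0,0,0],[0,-3.7,15,0,0,0,0],[0,-3.7,15,0,0,0,0]]]}}

```text
time_s: 2.05
eef_pos: [0.5113, 0.0388, 0.1025]
eef_rot: [0.002, 0.178, 0.984, 0.0]
wrist_force: [0.4, 1.5, 0.0]
opening: -0.001
```

```bash
python3 - <<'E'
from bench import *
import cv2
im=camera('wrist'); cv2.imwrite('pics/w2.png',im[:,:,::-1])
E
```

```text
(no output)
```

View pics/w2.png

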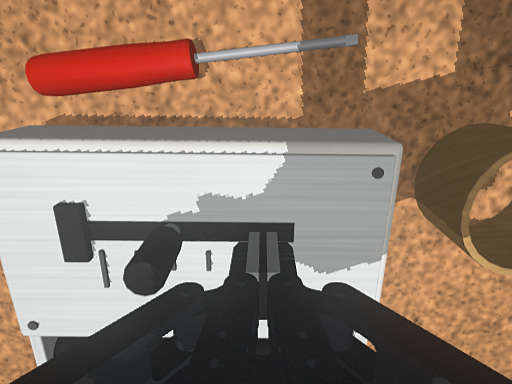

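The fingers stand at about (262,245), beside the knob on its +y side. They line up with the slot. Now I'll push towards home.

Emit:
{"name": "apply_moves", "arguments": {"moves": [[[0,-2,0,0,0,0,0],[0,-2.6,0,0,0,0,0],[0,-3.2,0,0,0,0,0],[0,-3.8,0,0,0,0,0],[0,-4.4,0,0,0,0,0],[0,-5,0,0,0,0,0]]]}}

```text
time_s: 2.7
eef_pos: [0.493, -0.0085, 0.1013]
eef_rot: [0.001, 0.179, 0.984, 0.001]
wrist_force: [2.8, 9.2, 5.6]
opening: -0.001
```

Emit:
{"name": "apply_moves", "arguments": {"moves": [[[0,-0.4,0,0,0,0,0],[0,-0.8,0,0,0,0,0],[0,-1.2,0,0,0,0,0],[0,-1.4,0,0,0,0,0],[0,-1.4,0,0,0,0,0]]]}}

```text
time_s: 3.2
eef_pos: [0.4868, -0.0222, 0.1]
eef_rot: [-0.0, 0.179, 0.984, -0.0]
wrist_force: [-0.2, 0.0, -0.4]
opening: 0.003
```

Emit:
{"name": "apply_moves", "arguments": {"moves": [[[0,-0.1,0,0,0,0,0],[0,-0.2,0,0,0,0,0],[0,-0.3,0,0,0,0,0],[0,-0.3,0,0,0,0,0]]]}}

```text
time_s: 3.6
eef_pos: [0.4861, -0.0244, 0.1003]
eef_rot: [-0.0, 0.179, 0.984, 0.0]
wrist_force: [1.2, 1.8, -0.1]
opening: -0.001
```

Emit:
{"name": "apply_moves", "arguments": {"moves": [[[0,-0.1,0,0,0,0,0],[0,-0.2,0,0,0,0,0],[0,-0.2,0,0,0,0,0],[0,-0.2,0,0,0,0,0]]]}}

```text
time_s: 4.0
eef_pos: [0.4859, -0.0249, 0.1003]
eef_rot: [0.0, 0.179, 0.984, 0.001]
wrist_force: [3.7, 8.4, -1.8]
opening: -0.003
```

The lever is home: the force rose to 9 N with no travel. I'll retreat, rise over the knob and come down on its -y side.

Emit:
{"name": "apply_moves", "arguments": {"moves": [[[0,1,0,0,0,0,0],[0,1,-4,0,0,0,0],[0,1,-8,0,0,0,0],[0,1,-8,0,0,0,0],[0,-3,-8,0,0,0,0],[0,-6.8,-8,0,0,0,0],[0,-6.8,-8,0,0,0,0],[0,-6.8,-8,0,0,0,0]]]}}

```text
time_s: 4.8
eef_pos: [0.4613, -0.0905, 0.18]
eef_rot: [-0.0, 0.18, 0.984, 0.0]
wrist_force: [0.3, 0.7, 0.2]
opening: -0.006
```

```bash
python3 - <<'E'
from bench import *
import cv2,json
import numpy as np
c=get_calibration('wrist');im=camera('wrist'); cv2.imwrite('pics/w3.png',im[:,:,::-1])
json.dump({k:np.array(v).tolist() for k,v in c.items()},open('w3.json','w'))
E
```

```text
(no output)
```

View pics/w3.png

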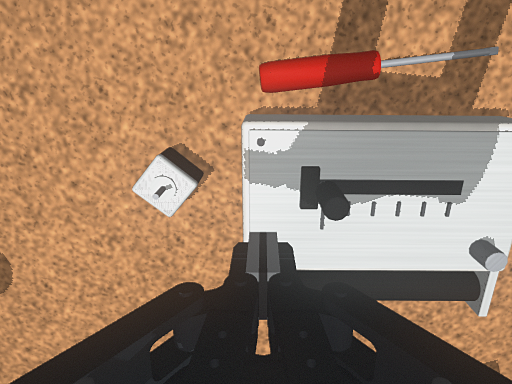

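The knob at about (335,205) stands against the bumper, which is at (310,188). The fingers are to its -y side. The motor at (168,180) is clear.

Emit:
{"name": "apply_moves", "arguments": {"moves": [[[0,0,4,0,0,0,0],[0,0,8,0,0,0,0],[0,0,8,0,0,0,0],[0,0.8,8,0,0,0,0],[0,1.4,8,0,0,0,0],[0,1.8,8,0,0,0,0],[0,1.8,8,0,0,0,0]]]}}

```text
time_s: 5.55
eef_pos: [0.4691, -0.0729, 0.1019]
eef_rot: [0.001, 0.178, 0.984, -0.0]
wrist_force: [0.1, 0.2, -0.1]
opening: -0.004
```

Emit:
{"name": "apply_moves", "arguments": {"moves": [[[0,0.2,0,0,0,0,0],[0,0.4,0,0,0,0,0],[0,0.5,0,0,0,0,0],[0,0.5,0,0,0,0,0]]]}}

```text
time_s: 5.95
eef_pos: [0.4696, -0.0686, 0.1003]
eef_rot: [0.0, 0.179, 0.984, -0.0]
wrist_force: [0.9, 0.3, -0.6]
opening: 0.001
```

Emit:
{"name": "apply_moves", "arguments": {"moves": [[[0,0.1,0,0,0,0,0],[0,0.2,0,0,0,0,0],[0,0.2,0,0,0,0,0]]]}}

```text
time_s: 6.25
eef_pos: [0.4702, -0.0669, 0.1002]
eef_rot: [-0.0, 0.179, 0.984, -0.0]
wrist_force: [-1.3, -1.2, 0.5]
opening: -0.003
```

Contact is at TCP y of about -0.022. I'll push over the first click.

Emit:
{"name": "apply_moves", "arguments": {"moves": [[[0,0.3,0,0,0,0,0],[0,0.6,0,0,0,0,0],[0,0.8,0,0,0,0,0],[0,1.0,0,0,0,0,0],[0,1.2,0,0,0,0,0],[0,1.4,0,0,0,0,0],[0,1.4,0,0,0,0,0]]]}}

```text
time_s: 6.95
eef_pos: [0.4753, -0.053, 0.1003]
eef_rot: [-0.0, 0.179, 0.984, 0.0]
wrist_force: [-0.6, 0.6, 0.2]
opening: 0.001
```

First click: the force dropped to zero with the finger 15 mm along. Next is the second.

Emit:
{"name": "apply_moves", "arguments": {"moves": [[[0,0.4,0,0,0,0,0],[0,0.7,0,0,0,0,0],[0,1.0,0,0,0,0,0],[0,1.3,0,0,0,0,0],[0,1.6,0,0,0,0,0],[0,1.8,0,0,0,0,0],[0,1.8,0,0,0,0,0],[0,1.8,0,0,0,0,0]]]}}

```text
time_s: 7.75
eef_pos: [0.4816, -0.0364, 0.1003]
eef_rot: [0.0, 0.179, 0.984, 0.0]
wrist_force: [-0.3, -0.9, 0.6]
opening: 0.001
```

```bash
python3 - <<'E'
from bench import *
import cv2
im=camera('wrist'); cv2.imwrite('pics/w4.png',im[:,:,::-1])
E
```

```text
(no output)
```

View pics/w4.png

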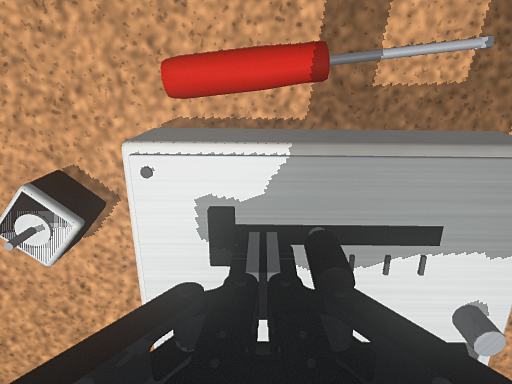

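The stem at (317,235) is one rib spacing (35 px) before the rib at (352,265), which is the third, so the lever is in the second click. The finger is clear of it by a few mm. Next is the third click, pushed slowly.

Emit:
{"name": "apply_moves", "arguments": {"moves": [[[0,0.4,0,0,0,0,0],[0,0.8,0,0,0,0,0],[0,1.1,0,0,0,0,0],[0,1.3,0,0,0,0,0],[0,1.5,0,0,0,0,0],[0,1.6,0,0,0,0,0],[0,1.7,0,0,0,0,0],[0,1.8,0,0,0,0,0]]]}}

```text
time_s: 8.6
eef_pos: [0.4881, -0.0197, 0.1003]
eef_rot: [0.0, 0.179, 0.984, 0.0]
wrist_force: [-0.2, -1.8, -1.1]
opening: -0.0
```

Emit:
{"name": "apply_moves", "arguments": {"moves": [[[0,0.1,0,0,0,0,0],[0,0.2,0,0,0,0,0],[0,0.2,0,0,0,0,0]]]}}

```text
time_s: 8.9
eef_pos: [0.4886, -0.0176, 0.1002]
eef_rot: [-0.0, 0.179, 0.984, 0.0]
wrist_force: [-0.4, -0.2, -0.4]
opening: -0.0
```

Zero force with the finger about 53 mm along, so the lever has snapped ahead. I'll back off, rise and check.

Emit:
{"name": "apply_moves", "arguments": {"moves": [[[0,-2,0,0,0,0,0],[0,-2,-4,0,0,0,0],[0,-2,-8,0,0,0,0],[0,-4,-12,0,0,0,0],[0,-6,-14,0,0,0,0],[0,-6,-14,0,0,0,0],[0,-6,-14,0,0,0,0],[0,-6,-14,0,0,0,0]]]}}

```text
time_s: 9.7
eef_pos: [0.4668, -0.0733, 0.2387]
eef_rot: [-0.001, 0.179, 0.984, 0.001]
wrist_force: [-1.1, 0.7, 0.5]
opening: 0.0
```

```bash
python3 - <<'E'
from bench import *
import cv2,json
import numpy as np
c=get_calibration('wrist');im=camera('wrist'); cv2.imwrite('pics/w5_raw.png',im[:,:,::-1]); cv2.imwrite('pics/w5.png',cv2.resize(im[:,:,::-1],None,fx=1.5,fy=1.5))
json.dump({k:np.array(v).tolist() for k,v in c.items()},open('w5.json','w'))
im=camera('top')[:,:,::-1]; a=cv2.imread('pics/top0_raw.png')
d=cv2.absdiff(a,im).max(2); print('force',get_obs()['wrist_force'])
cv2.imwrite('pics/top5.png',cv2.resize(np.ascontiguousarray(im),None,fx=1.5,fy=1.5))
E
```

```text
force [ 0.58157464  1.29058273 -0.11240212]
```

View pics/w5.png

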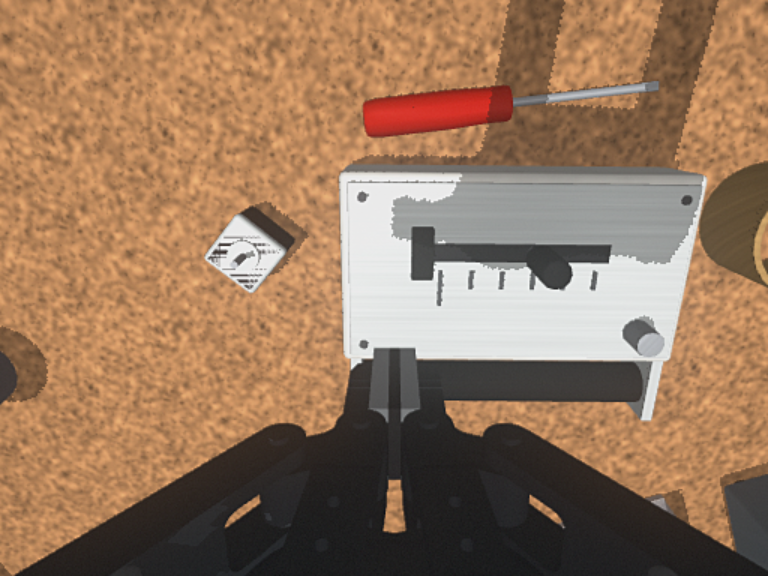

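The ribs show at 440 (home, long), 471, 502, 532, 563 and 594 px. The stem meets the slot at about 535 px, which is the third rib, and the knob top is at about (555,273). I'll verify by ray and hand in.

```bash
python3 - <<'E'
from h import *
import json
c=json.load(open('w5.json')); yd=np.array([.36,.933])
home=ray(c,(440/1.5,287/1.5),.067)[:2]; k=ray(c,(555/1.5,273/1.5),.110)[:2]
print('vs home rib',(k-home)@yd,'vs prior home',(k-[.4772,-.0463])@yd)
E
```

```text
vs home rib 0.05819581813492678 vs prior home 0.05891063448206942
```

```bash
python3 -c "
from bench import *
print(hand_in())"
```

```text
the job is handed in; nothing more can be done
None
```

The lever is seated in the third click from home, and the job is handed in at about 10 s of robot time. It started in the second click. I pushed it home with the outside of the shut fingers until the force rose to about 9 N with almost no further travel. Then I pushed it back one click at a time, with the finger never going past about 53 mm.

- **Lever position:** in the last wrist picture the stem lines up with the third rib. Ray casts put the knob 58 to 59 mm from home, against a nominal 60 mm. That agrees within my measuring error of about 2 mm.
- **Contact at the end:** the gripper is clear at about 0.24 m height, and the wrist force is only noise (about 1 N).
- **Loose things:** nothing seen in the wrist pictures had visibly moved, but I judged this by eye. The last wrist view does not show the bottle, cup or idler. I took a final top picture but did not view it or measure from it.

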